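# Turn the recipe stand to the tea pot and lock it

## Task

Turn the swivelling recipe stand so that the phone on it faces the side where the tall steel tea pot stands, and lock it there. To free it, pull the red T-handle of the plunger up and twist it so that it stays up; swing the plate round by its black post to the locking hole for that side; then twist the T-handle back so that the pin drops fully into the hole. Do not push the tea pot, the wooden tea box or the shakers about.

Things in the scene. Friction and masses are not known exactly. Their poses are not given: they have to be found in the camera images.
- stand: Sizes in mm. Fixed recipe stand: dark base 250x170x14; a round aluminium plate 240 across, top at z 28, swivels with a low lectern and phone, 80 high. Origin on the worktop under the pivot; z up, y the stand's left, -x its front (robot's side). At the front a bracket 57 high, 40 wide reaches over the plate's rim and holds an upright plunger 105 before the pivot, in a 28 square collar up to z 73.
- t_handle (a point): Middle of the plunger's red T-handle, a bar 42 long, 12 wide, 28 mm high; the point is on the plunger's axis, 11 below the bar's top and 17 above its underside, z 102 mm when locked. It turns with the bar: its y axis runs along the bar, x across it (grip across x). Locked, the bar lies along the stand's y. Its underside is 12 above the collar when locked.
- plunger_lift (a joint): Height of the plunger (m): 0 down, pin 9 mm deep in the plate; 0.012 to 0.018 the cross lug is clear of the collar's slot and can be twisted; top stop 0.018. A spring pulls it down with 6 N, 8 N when up. At 0.009 the pin rides on the plate between holes. Held out it rests at 0.012.
- plunger_twist (a joint): Twist of the T-handle (rad), counter-clockwise from above positive: 0 in line with the collar's slot (the only place where it drops), stop at 1.3. Raised and beyond about 0.5 it rests on the collar and stays up when let go. It turns lightly; when down the slot keeps it under 0.15.
- swivel (a joint): Turn of the plate about the pivot (rad), counter-clockwise from above positive. At 0 the phone faces the stand's front. Parking slot: about -0.3 to 0.3 free play with the pin down. Locking holes at -1.05 (phone faces the stand's left, +y) and +1.05 (faces its right, -y), 11 mm wide for the round-nosed 8 mm pin, so within 0.03 it drops in. End stops +-1.3. Stays where left (0.06 N m friction).
- post (a point): Grip point of the upright black turning post on the plate: round, 22 mm across, on a 30 mm washer, top at z 86 mm, clear down to z 32 mm. The point is on its axis at z 66 mm, 95 mm from the pivot; at swivel 0 it is on the +x side of the pivot, behind the phone. Its x axis points away from the pivot and turns with the plate. It moves in a circle about the pivot.
- tea_boiler: Tall steel tea pot with spout and handle, body 160 mm across, 246 mm over spout and handle, 253 mm high, loose, to the left or the right of the stand. Origin at the centre of its underside. Its side tells which hole to use: the sign of its y in the stand's frame. Leave it where it is.
- tea_box: Wooden tea box with a brass clasp, 124x180x75 mm, loose, on the other side of the stand. Origin at the centre of its underside. Leave it where it is.
- salt_shaker: Glass shaker with a grey cap, 44 mm across, 90 mm high, loose, left of the robot; bystander. Origin at the centre of its underside.
- pepper_shaker: Glass shaker with a grey cap, 44 mm across, 90 mm high, loose, left of the robot; bystander. Origin at the centre of its underside.
- chilli_shaker: Glass shaker with a grey cap, 44 mm across, 90 mm high, loose, left of the robot; bystander. Origin at the centre of its underside.

How it is judged:
By the outcome, as a careful person would: the job done as asked, in the order asked, and still so for the second after the job is handed in, with the robot touching nothing.
It also fails if it takes over 67 s, if anything falls off the work surface, if the arm or the gripper's body presses on something with over 40 N, if the wrist force passes 120 N, or if a joint passes its speed limit or range.

## Robot

A 7-joint arm with a two-finger parallel gripper is mounted at the origin on the work surface; the furniture and walls round the work are solid. World frame = base frame: x ahead of the robot, y to its left, z up, the work surface at z = 0. Lengths are in m, angles in rad, forces in N, time in s.
With the tool pointing down it reaches from about 0.425 to 0.925 m from the base axis. Payload 6.8 kg.
Tool frame: the origin (TCP) lies on the front face of the gripper's body, between the roots of the fingers; the fingertips stand 73 mm ahead of it and the grasp point (between the pads) lies 54 mm ahead of it (env.nose_length is the distance from the TCP to the fingertips, in m); z points along the fingers, y is the line along which they close (so a half turn about z gives the same grasp; the last joint's range is limited). The gripper opens to 85 mm and grips with 20 to 120 N. Pads are 22 mm wide; open, the fingers measure 114 mm over their backs; the gripper's body (76 mm by 85 mm) begins 54 mm behind the grasp point. The pads swing forward as they close: fully open they stand 13 mm farther back than shut.
Start: joints at [-1.377, 0.477, 0.022, 1.555, -0.011, 1.109, -0.083], TCP at [0.201, 0.645, 0.304] pointing down, gripper open.
Joint ranges: [-2.96, 2.96], [-0.34, 2.1], [-1.41, 1.46], [0.24, 2.44], [-1.37, 4.51], [0.17, 1.92], [-2.96, 2.96]. Speed limits (rad/s): [2.39, 2.39, 3.14, 3.14, 3.14, 3.14, 3.14].

## Interface

Orientations are given as a unit quaternion [w, x, y, z].
In Python, from cell import env, kin, camera, calibration, job gives the robot as it stands. The module is installed in compiled form; this text tells all that it offers. Calls block until the motion is done:
- env.reach(position, orientation): joint-space move of the TCP to a pose.
- env.movel(position, velocity=0.15, rot=None, stop_force=None): straight line of the TCP; rot=None keeps the orientation; velocity is the mean speed in m/s. With stop_force (N) it stops when the force on the tool has changed by that much, and returns True; else False.
- env.goto_joints(angles): joint-space move.
- env.grip(opening, f_grip=None): finger opening in m; f_grip is the grip in N (None keeps the last); returns when the fingers have stopped.
- env.dwell(seconds).
- kin.inverse_kinematics(position, orientation): joint angles nearest the present ones, or None.
- env.get_state(): the state.
- camera(name): name is "scene" or "top"; returns (picture, depth): 480x640x3 uint8, blue, green, red; 480x640 float32, m along the optical axis (not along the pixel's ray), 0 where there is no reading.
- calibration(name): a dict with "fx", "fy", "cx", "cy" (pixels), "rvec" (rotation vector, rad) and "tvec" (3), from world to camera coordinates, as OpenCV has them. Camera axes: x right, y down, z forward; pixel columns grow to the right and rows downward; lengths in m; the calibration is good to about 2 mm. A picture is of the moment at which its call begins. calibration takes no time and is no camera call.
A pose or a line that the arm cannot do raises env.PlanningError and nothing moves.
- job.job_done(): hands the job in; it is judged then, once.
The state is a dict: "time": time; "qpos": joint angles; "joint_velocities": joint speeds; "joint_torque": joint torques, N m; "tcp_pos": TCP position; "orientation": TCP orientation; "force": force on the tool from outside, world axes, zero at the start; "torque": the same for the moment, N m; "opening": finger opening in m; "gripper_force": force on a finger pad.
Only numpy, scipy, OpenCV 4.12 (cv2) and the standard library are available. Lean on these libraries where they do the work, as an engineer would, in place of code of your own. Each camera call takes 0.05 s, during which the arm holds its last target. There are 200 camera calls.

## Working session

There is one attempt and no reset: what is moved stays moved. The work goes in short steps, each a Python script; the robot and the scene stay as the last script left them, time stands still between calls to the robot, and variables do not carry over. Pictures are saved under pics/ and viewed, at most 10 in all, crops included, and the job is handed in when it is done.

```bash
mkdir -p pics; cat > h.py <<'E'
import numpy as np, cv2
from cell import env, kin, camera, calibration, job
def cloud(name):
    im,d=camera(name); c=calibration(name)
    R,_=cv2.Rodrigues(np.array(c["rvec"],float)); t=np.array(c["tvec"],float).reshape(3)
    v,u=np.mgrid[:480,:640]
    P=np.stack([(u-c["cx"])/c["fx"]*d,(v-c["cy"])/c["fy"]*d,d],-1)
    W=(P-t)@R
    W[d<=0]=np.nan
    return im,W
E
python3 - <<'E'
from h import *
for n in("scene","top"):
    im,W=cloud(n); np.savez(n+".npz",im=im,W=W); cv2.imwrite(f"pics/{n}0.png",im)
    c=calibration(n);R,_=cv2.Rodrigues(np.array(c["rvec"],float));print(n,-R.T@np.array(c["tvec"]).ravel())
    b,g,r=[im[...,i].astype(int) for i in range(3)]
    m=(r>110)&(g<0.5*r)&(b<0.5*r)
    k,l,s,ce=cv2.connectedComponentsWithStats(m.astype(np.uint8))
    for i in range(1,k):
        if s[i,4]>15: print(s[i],np.nanmedian(W[l==i],0).round(4),np.nanmin(W[l==i],0).round(3),np.nanmax(W[l==i],0).round(3))
E
```

```text
scene [-0.01428904  1.10317796  1.12076508]
[211 194  21  14  76] [0.9681 0.0408 0.0108] [ 0.932 -0.018  0.002] [0.993 0.07  0.019]
[348 211   5   9  23] [ 0.4709 -0.0155  0.1137] [ 0.466 -0.031  0.108] [0.481 0.007 0.117]
top [0.36642835 0.11089409 1.47985213]
[334 108  25  19 104] [0.9688 0.0337 0.0086] [ 0.938 -0.016  0.001] [1.002 0.069 0.016]
[357 255  11   4  32] [ 0.4752 -0.0192  0.1122] [ 0.469 -0.035  0.106] [ 0.479 -0.004  0.117]
```

View pics/scene0.png

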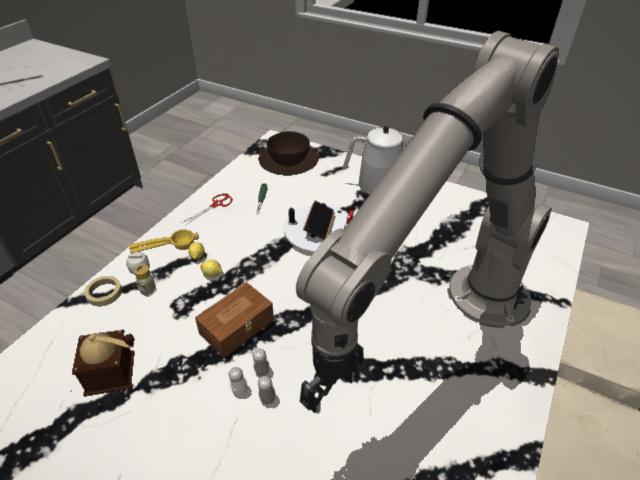

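View pics/top0.png

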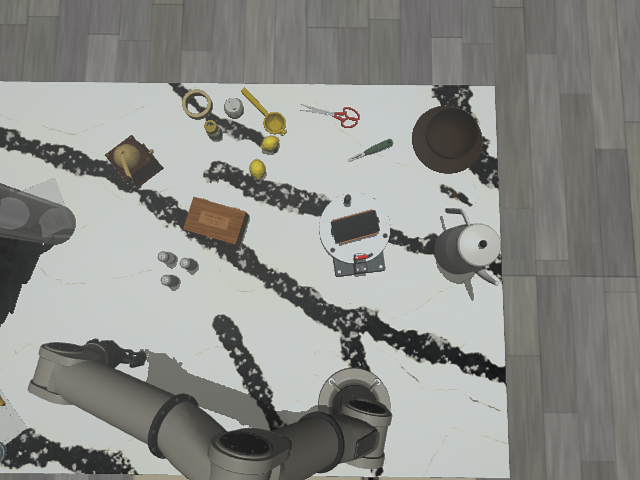

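The top view shows the tea pot at (470,245), to the right of the stand (-y), and the wooden box on the left at (215,222). The stand is at (355,230), with the red handle at (362,257) and the black post at (347,200). So the hole to use is +1.05.

```bash
python3 - <<'E'
from h import *
from scipy.optimize import least_squares
D=np.load("top.npz");im,W=D["im"],D["W"]
cv2.imwrite("pics/crop1.png",cv2.resize(im[185:285,305:405],(600,600),interpolation=cv2.INTER_CUBIC))
S=W[185:285,305:405].reshape(-1,3);C=im[185:285,305:405].reshape(-1,3).astype(int)
z=S[:,2]
pl=S[(abs(z-.028)<.004)&(C.min(1)>130)]
print(len(pl),np.median(pl,0))
(c,r)=cv2.minEnclosingCircle(pl[:,:2].astype(np.float32)*1000);print("encl",c,r)
h=cv2.convexHull(pl[:,:2].astype(np.float32)).reshape(-1,2)
f=least_squares(lambda p:np.hypot(h[:,0]-p[0],h[:,1]-p[1])-p[2],[.55,0,.12],loss="soft_l1",f_scale=.002);print("hull",f.x,len(h))
f=least_squares(lambda p:np.hypot(h[:,0]-p[0],h[:,1]-p[1])-.119,[.55,0],loss="soft_l1",f_scale=.002);print("hull r fixed",f.x)
red=(C[:,2]>90)&(C[:,1]<.55*C[:,2])&(C[:,0]<.55*C[:,2])&(z>.1);q=S[red];print("red",len(q),q.mean(0),cv2.minAreaRect(q[:,:2].astype(np.float32)*1000))
po=S[(z>.078)&(z<.1)&(C.max(1)<70)&(S[:,0]>f.x[0]+.06)];print("post",len(po),po.mean(0),po.min(0),po.max(0))
b=S[(abs(z-.014)<.004)&(C.max(1)<110)];print("base",len(b),cv2.minAreaRect(b[:,:2].astype(np.float32)*1000))
br=S[(z>.05)&(z<.08)&(S[:,0]<f.x[0]-.07)];print("bracket",len(br),br.mean(0),cv2.minAreaRect(br[:,:2].astype(np.float32)*1000))
D=np.load("scene.npz");im2,W2=D["im"],D["W"]
S2=W2[190:260,275:360].reshape(-1,3);C2=im2[190:260,275:360].reshape(-1,3).astype(int)
p2=S2[(abs(S2[:,2]-.028)<.004)&(C2.min(1)>130)];h2=cv2.convexHull(p2[:,:2].astype(np.float32)).reshape(-1,2)
f2=least_squares(lambda p:np.hypot(h2[:,0]-p[0],h2[:,1]-p[1])-.119,[.55,0],loss="soft_l1",f_scale=.002);print("scene plate",f2.x)
po=S2[(S2[:,2]>.045)&(S2[:,2]<.1)&(C2.max(1)<70)&(S2[:,0]>f.x[0]+.06)];print("post2",len(po),po.mean(0),po.min(0),po.max(0))
for n,(a,bb,cc,d) in dict(pot=(205,300,430,505),box=(195,250,180,255)).items():
    X=W[a:bb,cc:d].reshape(-1,3);X=X[X[:,2]>.05];print(n,X.min(0),X.max(0))
E
```

```text
1932 [0.58097295 0.00267113 0.02789835]
encl (578.2261352539062, -1.464296817779541) 119.65037536621094
hull [ 0.57818737 -0.00158085  0.11858963] 48
hull r fixed [ 0.57816227 -0.00167828]
red 36 [ 0.47402162 -0.01816592  0.11162647] ((473.81317138671875, -16.050792694091797), (9.828439712524414, 37.987979888916016), 1.036558747291565)
post 9 [0.66316194 0.02687771 0.08638522] [0.65816893 0.0202667  0.07991341] [0.67119453 0.03353734 0.09142138]
base 416 ((556.514404296875, 20.3602294921875), (311.16156005859375, 176.49099731445312), 21.16827964782715)
bracket 170 [ 0.45278489 -0.01817477  0.05986902] ((458.9006652832031, -16.80612564086914), (61.57734298706055, 39.448997497558594), 10.078994750976562)
scene plate [0.5788384  0.00060155]
post2 57 [0.66493235 0.03350591 0.06870117] [0.65648478 0.02464977 0.04601935] [0.67639319 0.03959516 0.09126862]
pot [ 0.39027739 -0.41245041  0.05000602] [ 0.63822646 -0.27307098  0.25473842]
box [0.51256384 0.35663511 0.05044227] [0.66679016 0.55778337 0.08473745]
```

View pics/crop1.png

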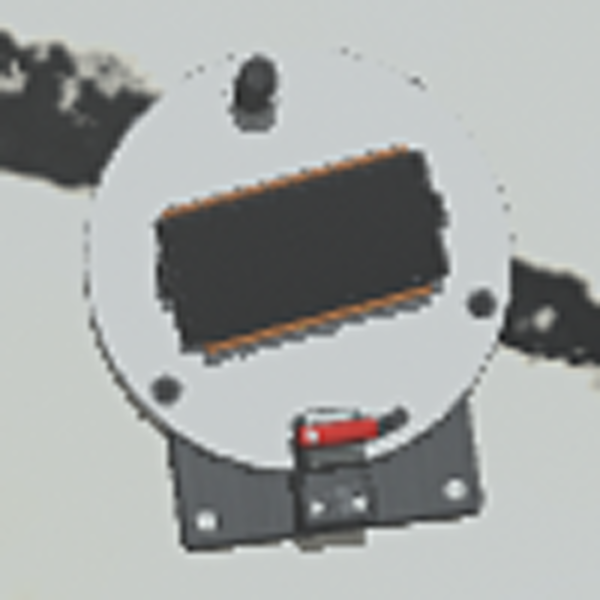

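The crop shows the plate, post (255,85), phone, base tabs and bracket. The handle bar runs from about (300,435) to (405,415), and its right end is dark. I'll refine the handle and the yaw from the 3D points in both views.

```bash
python3 - <<'E'
from h import *
for n in("top","scene"):
    D=np.load(n+".npz");im,W=D["im"],D["W"]
    m=(W[...,2]>.09)&(W[...,2]<.125)&(abs(W[...,0]-.474)<.03)&(abs(W[...,1]+.015)<.04)
    for v,u in np.argwhere(m)[::1 if n=="scene" else 1]: print(u,v,(W[v,u]*1000).round().astype(int),im[v,u])
    print()
D=np.load("top.npz");im,W=D["im"],D["W"]
m=(abs(W[...,2]-.014)<.003)&(im.max(2)<110)&(W[...,0]<.5)&(abs(W[...,1]+.02)<.12)
Q=W[m][:,:2].astype(np.float32)*1000
print("basefront",cv2.minAreaRect(Q),cv2.boxPoints(cv2.minAreaRect(Q)))
E
```

```text
366 254 [482 -32 113] [136 136 166]
358 255 [479  -7 105] [127 128 154]
359 255 [479 -10 107] [126 128 165]
360 255 [479 -13 110] [ 99 101 158]
361 255 [479 -16 109] [ 84  85 166]
362 255 [479 -19 112] [ 83  86 180]
363 255 [479 -22 112] [ 70  73 181]
364 255 [479 -26 110] [ 59  63 179]
365 255 [478 -28 117] [ 67  71 190]
366 255 [479 -32 109] [ 69  73 196]
367 255 [479 -35 113] [ 73  75 170]
355 256 [475   3 114] [ 65  68 173]
356 256 [475   0 116] [129 132 190]
357 256 [475  -4 110] [ 86  89 188]
358 256 [475  -6 113] [ 66  70 198]
359 256 [475 -10 113] [ 70  75 202]
360 256 [475 -13 111] [ 66  70 200]
361 256 [476 -16 110] [ 63  67 199]
362 256 [476 -19 110] [ 64  69 199]
363 256 [475 -22 111] [ 61  65 196]
364 256 [475 -25 113] [ 60  65 194]
365 256 [475 -28 115] [ 60  64 193]
366 256 [476 -32 107] [ 58  62 191]
367 256 [476 -35 110] [ 53  55 165]
354 257 [473   5 101] [44 44 79]
355 257 [472   2 107] [ 81  83 182]
356 257 [472   0 111] [184 185 206]
357 257 [472  -3 116] [207 207 203]
358 257 [473  -7 106] [ 55  59 194]
359 257 [472  -9 115] [ 60  64 196]
360 257 [472 -13 114] [
[... 2309 characters left out ...]
 219 [470   5 108] [ 24  28 111]
349 219 [466   6 110] [ 22  24 105]
350 219 [465   1 107] [28 29 78]
347 220 [474   2 100] [ 53  53 107]
348 220 [469   7 105] [21 22 96]
349 220 [466   5 105] [26 28 92]
350 220 [466  -2 100] [58 62 88]
347 221 [471   9 102] [ 45  45 101]
348 221 [468   9 103] [21 24 94]
349 221 [465   7 102] [47 51 94]
346 222 [477   3  91] [122 121 146]
347 222 [469  12 101] [41 41 98]
348 222 [466  12 102] [35 37 95]
347 223 [471   9  93] [ 59  61 101]

basefront ((234.63748168945312, -1.8779220581054688), (200.31231689453125, 519.2384033203125), 89.93325805664062) [[ -25.098206 -101.73159 ]
 [ 494.13983  -102.33643 ]
 [ 494.37317    97.975746]
 [ -24.864868   98.58059 ]]
```

```bash
cat >> h.py <<'E'
from scipy.spatial.transform import Rotation as Ro
def q(a):
    c,s=np.cos(a),np.sin(a)
    x,y,z,w=Ro.from_matrix(np.array([[-s,c,0],[c,s,0],[0,0,-1]]).T).as_quat()
    return [w,x,y,z]
G=.054
def st(t=""):
    s=env.get_state(); print(t,round(s["time"],2),np.round(s["tcp_pos"],4),"F",np.round(s["force"],1),"M",np.round(s["torque"],2),"open",round(s["opening"],4),"gf",round(s["gripper_force"],1),"q7",round(s["qpos"][6],2))
E
python3 - <<'E'
from h import *
D=np.load("top.npz");im,W=D["im"],D["W"]
piv=np.array([.5785,-.0005])
for u,v in((305+165/6,185+390/6),(305+482/6,185+303/6)):
    u,v=int(u),int(v); g=im[v-4:v+5,u-4:u+5].max(2).astype(float); w=np.clip(170-g,0,None); X=W[v-4:v+5,u-4:u+5,:2]
    w[np.isnan(X[...,0])]=0; c=(np.nan_to_num(X)*w[...,None]).sum((0,1))/w.sum(); d=c-piv; print(c,np.hypot(*d),np.arctan2(d[1],d[0]))
for a in(.14,.14+np.pi,.14-np.pi):
  for t in(0,1.05):
    j=kin.inverse_kinematics([.4735,-.0145,.16],q(a+t)); print(a,t,None if j is None else np.round(j,2))
for a in(.27,.27+np.pi/2,.27-np.pi/2,1.19+np.pi/2,1.19-np.pi/2):
    b=a if abs(a)<.5 else a; 
    j=kin.inverse_kinematics([.614,.088,.12],q(a)); print("post",round(a,2),None if j is None else np.round(j,2))
E
```

```text
[0.49999486 0.0746283 ] 0.1086614866096302 2.37817081498861
[ 0.55116388 -0.10724773] 0.1101922941036976 -1.8214905573653954
0.14 0 [-0.63  0.43  0.65  2.18 -0.42  0.66  0.46]
0.14 1.05 [-0.51  0.39  0.49  2.18 -0.31  0.64  1.39]
3.2815926535897932 0 [-1.    0.79  1.27  2.2  -0.99  0.95 -2.11]
3.2815926535897932 1.05 [-0.9   0.61  1.06  2.2  -0.78  0.79 -1.27]
-3.001592653589793 0 [-1.    0.79  1.27  2.2  -0.99  0.95 -2.11]
-3.001592653589793 1.05 [-0.9   0.61  1.06  2.2  -0.78  0.79 -1.27]
post 0.27 [-0.58  0.66  0.47  1.85 -0.43  0.74  0.4 ]
post 1.84 [-0.33  0.61  0.12  1.83 -0.11  0.71  1.69]
post -1.3 [-0.68  0.7   0.62  1.86 -0.57  0.77 -1.05]
post 2.76 [-0.19  0.61 -0.07  1.82  0.06  0.72  2.46]
post -0.38 [-0.65  0.68  0.57  1.85 -0.52  0.76 -0.17]
```

The locking holes in the plate are visible, which puts yaw at about 0.128 and the present swivel at about 0.145. Next is the handle.

```bash
cat >> h.py <<'E'
PIV=np.array([.577,-.001]); YAW=.128; H=np.array([.473,-.0144])
E
python3 - <<'E'
from h import *
env.reach([*H,.30],q(YAW)); env.grip(.05,f_grip=40)
env.movel([*H,.102+G+.002],velocity=.15,stop_force=8); st("down")
env.grip(0.0,f_grip=40); st("grip")
im,W=cloud("top"); 
cv2.imwrite("pics/grip.png",cv2.resize(im[185:285,305:405],(600,600),interpolation=cv2.INTER_CUBIC))
E
```

```text
down 4.17 [ 0.4735 -0.0145  0.1586] F [0.5 0.2 0. ] M [ 0.07  0.02 -0.01] open 0.0504 gf 0.0 q7 0.43
grip 4.59 [ 0.4728 -0.0144  0.1586] F [-2.7  0.4  8. ] M [0.05 0.61 0.1 ] open 0.011 gf 41.9 q7 0.43
```

```bash
python3 - <<'E'
from h import *
p=np.array(env.get_state()["tcp_pos"]); p0=p.copy()
env.movel(list(p+[0,0,.0155]),velocity=.03,stop_force=40); st("lift")
p=np.array(env.get_state()["tcp_pos"])
for a in np.linspace(0,1.05,6)[1:]:
    env.movel(list(p),velocity=.05,rot=q(YAW+a)); st(f"tw {a:.2f}")
env.movel(list(p-[0,0,.003]),velocity=.03,stop_force=20); st("rest")
env.grip(.05); st("open")
env.movel([p[0],p[1],.25],velocity=.15)
im,W=cloud("top"); S=W[240:270,335:385].reshape(-1,3);C=im[240:270,335:385].reshape(-1,3).astype(int)
r=S[(C[:,2]>90)&(C[:,1]<.6*C[:,2])]; print(len(r),np.median(r,0) if len(r) else "")
j=kin.inverse_kinematics([.665,.024,.2],q(.2745+np.pi/2));print(np.round(j,2)); j=kin.inverse_kinematics([.665,.024,.2],q(.2745-np.pi/2));print(np.round(j,2))
E
```

```text
lift 5.33 [ 0.4728 -0.0143  0.1741] F [ 1.5  0.4 -7.7] M [ 0.   -0.39  0.13] open 0.0114 gf 39.7 q7 0.4
tw 0.21 5.68 [ 0.4727 -0.0143  0.1739] F [ 1.8  0.3 -8.3] M [ 0.08 -0.4  -0.01] open 0.0111 gf 39.6 q7 0.57
tw 0.42 6.04 [ 0.4727 -0.0143  0.174 ] F [ 1.   0.8 -8.7] M [ 0.15 -0.43  0.05] open 0.011 gf 39.7 q7 0.74
tw 0.63 6.4 [ 0.4727 -0.0143  0.174 ] F [ 0.9  1.3 -8.5] M [ 0.22 -0.26  0.01] open 0.0116 gf 39.7 q7 0.92
tw 0.84 6.76 [ 0.4726 -0.0143  0.174 ] F [ 1.2  0.5 -8.3] M [ 0.25 -0.24 -0.01] open 0.0113 gf 39.7 q7 1.09
tw 1.05 7.12 [ 0.4726 -0.0144  0.1739] F [ 0.5  1.2 -9.8] M [ 0.24 -0.14 -0.01] open 0.0113 gf 39.7 q7 1.27
rest 7.37 [ 0.4726 -0.0143  0.1708] F [-0.2  0.2 -8.8] M [ 0.25 -0.08 -0.01] open 0.0116 gf 39.8 q7 1.28
open 7.83 [ 0.473  -0.0144  0.1713] F [ 0.3 -0.4 -0.3] M [ 0.02 -0.    0.03] open 0.0498 gf 0.0 q7 1.28
0 
[-0.35  0.58  0.32  1.69 -0.22  0.91  1.9 ]
[-0.69  0.73  0.86  1.71 -0.64  1.01 -0.89]
```

```bash
cat >> h.py <<'E'
def post(f,z=.066+G): return [*(PIV+.095*np.array([np.cos(f),np.sin(f)])),z]
E
python3 - <<'E'
from h import *
PIV[:]=[.5769,-.001]
f=.2745
env.reach(post(f,.22),q(f-np.pi/2))
im,W=cloud("top"); cv2.imwrite("pics/held.png",cv2.resize(im[185:285,305:405],(600,600),interpolation=cv2.INTER_CUBIC))
print(env.movel(post(f),velocity=.12,stop_force=8)); st("at post")
env.grip(0,f_grip=40); st("grip")
for a in np.linspace(f,YAW+1.05,10)[1:]:
    env.movel(post(a),velocity=.06,rot=q(a-np.pi/2)); st(f"{a:.2f}")
E
```

```text
False
at post 11.42 [0.6689 0.0245 0.1208] F [-0.4  1.  -0.1] M [-0.07 -0.06  0.05] open 0.0502 gf 0.0 q7 -0.85
grip 11.78 [0.6688 0.0248 0.1209] F [-0.6  0.5  5.5] M [ 0.1   0.23 -0.  ] open 0.0207 gf 39.3 q7 -0.85
0.37 12.09 [0.6658 0.034  0.1209] F [-0.1  0.9  5.1] M [0.07 0.13 0.01] open 0.0208 gf 39.6 q7 -0.77
0.48 12.4 [0.6619 0.0427 0.1209] F [-0.7 -0.2  5.8] M [ 0.16  0.07 -0.01] open 0.0209 gf 39.7 q7 -0.7
0.58 12.71 [0.6572 0.051  0.1209] F [0.5 0.6 5. ] M [ 0.17  0.05 -0.  ] open 0.0209 gf 39.7 q7 -0.63
0.68 13.02 [0.6517 0.0588 0.1209] F [-0.1  0.9  5.7] M [ 0.21  0.02 -0.03] open 0.0206 gf 39.7 q7 -0.56
0.78 13.32 [0.6454 0.0661 0.1209] F [0.2 1.8 4. ] M [ 0.3   0.01 -0.05] open 0.0209 gf 39.7 q7 -0.49
0.88 13.63 [0.6384 0.0726 0.1209] F [1.1 1.2 5. ] M [ 0.31 -0.05 -0.06] open 0.021 gf 39.7 q7 -0.42
0.98 13.94 [0.6308 0.0784 0.1209] F [-0.   2.3  5.1] M [0.31 0.03 0.  ] open 0.021 gf 39.7 q7 -0.34
1.08 14.25 [0.6226 0.0835 0.1209] F [0.3 1.7 5.4] M [0.31 0.02 0.04] open 0.0209 gf 39.7 q7 -0.27
1.18 14.56 [0.6139 0.0876 0.1209] F [0.1 3.1 5.6] M [ 0.4   0.02 -0.02] open 0.0209 gf 39.7 q7 -0.2
```

View pics/held.png

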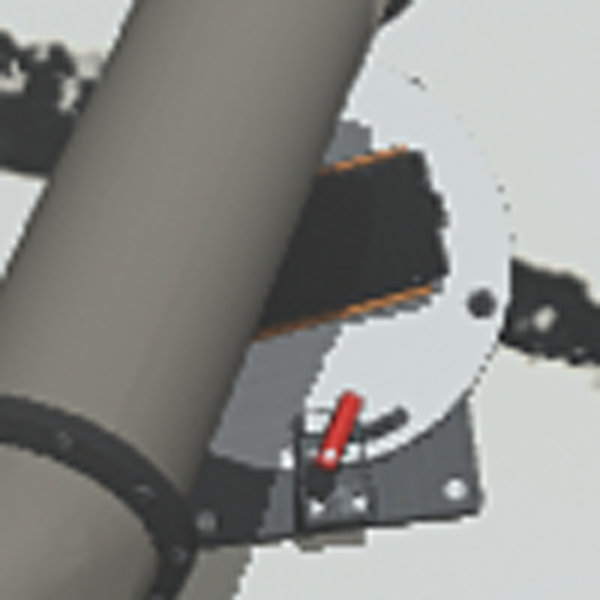

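The picture shows the red handle raised and twisted (345,430), with nothing else disturbed. Now I'll release the post and check the swivel angle from the second hole.

```bash
python3 - <<'E'
from h import *
PIV[:]=[.5769,-.001]
env.grip(.05); st("rel")
f=YAW+1.05
env.movel(post(f,.24),velocity=.15)
env.reach([.473,.2,.3],q(YAW+1.05))
im,W=cloud("top"); np.savez("top2.npz",im=im,W=W)
cv2.imwrite("pics/swiv.png",cv2.resize(im[185:285,305:405],(600,600),interpolation=cv2.INTER_CUBIC))
E
```

```text
rel 14.95 [0.6131 0.0865 0.1197] F [ 0.3 -0.   0.3] M [ 0.03  0.03 -0.01] open 0.0502 gf 0.0 q7 -0.2
```

View pics/swiv.png

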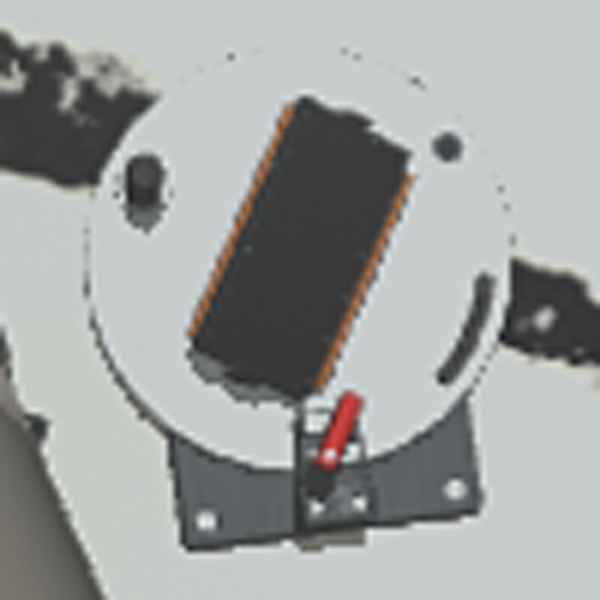

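The plate has turned about 0.9 rad. The other hole is now at (447,147), the post at (145,185), and the parking slot is visible at (468,330). I'll measure the swivel angle using all the hole observations projected onto the plate plane.

```bash
python3 - <<'E'
from h import *
from scipy.optimize import least_squares
c=calibration("top");R,_=cv2.Rodrigues(np.array(c["rvec"],float));t=np.array(c["tvec"],float).ravel();C=-R.T@t
def meas(f,x,y):
    im=np.load(f)["im"];u,v=int(round(305+x/6-.4)),int(round(185+y/6-.4))
    g=im[v-4:v+5,u-4:u+5].mean(2);bg=np.percentile(g,75);w=np.clip(bg-15-g,0,None)
    V,U=np.mgrid[v-4:v+5,u-4:u+5];u=(U*w).sum()/w.sum();v=(V*w).sum()/w.sum()
    d=R.T@np.array([(u-c["cx"])/c["fx"],(v-c["cy"])/c["fy"],1]);return (C+d*(.026-C[2])/d[2])[:2]
A=meas("top.npz",165,390);B=meas("top.npz",482,303);B2=meas("top2.npz",447,147);print(A,B,B2)
# unknown: pivot, phi1, phi2, scale r
def e(p):
    u=lambda a:p[:2]+p[4]*np.array([np.cos(a),np.sin(a)])
    return np.r_[u(p[2]+np.pi-1.05)-A,u(p[2]+np.pi+1.05)-B,u(p[3]+np.pi+1.05)-B2]
s=least_squares(e,[.577,-.001,.27,1.178,.105]);print(s.x.round(4),(s.fun*1000).round(2))
d=s.x[:2]-[.4728,-.0144];print("yaw from handle",np.arctan2(d[1],d[0]),"dist",np.hypot(*d),"swivel",s.x[3]-np.arctan2(d[1],d[0]))
E
```

```text
[0.49952002 0.07481109] [ 0.55101024 -0.10661661] [ 0.64129582 -0.08516289]
[ 5.7640e-01 -6.0000e-04  2.7990e-01  1.1752e+00  1.0780e-01] [-0.45 -0.4  -0.28  1.35  0.73 -0.95]
yaw from handle 0.13227280169259215 dist 0.1045466477970315 swivel 1.0429024054998206
```

```bash
python3 - <<'E'
from h import *
h=[.4728,-.0144]; z0=.1586
env.reach([*h,.25],q(YAW+1.05)); env.grip(.05,f_grip=40)
print(env.movel([*h,.1708],velocity=.12,stop_force=8)); env.grip(0,f_grip=40); st("grip")
env.movel([*h,.1708+.0025],velocity=.03,stop_force=30); st("lift")
for a in np.linspace(1.05,0,6)[1:]:
    env.movel([*h,.1733],velocity=.05,rot=q(YAW+a)); st(f"tw {a:.2f}")
print(env.movel([*h,z0+.004],velocity=.02,stop_force=10)); st("lower")
env.grip(.05); st("open")
env.movel([*h,.25],velocity=.15); env.reach([.473,.2,.3],q(YAW+1.05))
im,W=cloud("top");im2,W2=cloud("scene")
for i,w in((im,W),(im2,W2)):
    m=(abs(w[...,0]-.473)<.025)&(abs(w[...,1]+.0144)<.03)&(i[...,2]>110)&(i[...,1]<.6*i[...,2])&(w[...,2]>.08)
    print(m.sum(),np.median(w[m],0).round(4),np.percentile(w[m][:,2],[10,50,90]).round(4))
o=np.concatenate([cv2.resize(im[195:275,315:395],(400,400),interpolation=2),cv2.resize(im2[180:260,290:370],(400,400),interpolation=2)],1)
cv2.imwrite("pics/drop.png",o); st()
for i,n in((0,"top"),(1,"scene")):
    D=np.load(n+".npz");w,c=D["W"],D["im"]
    m=(abs(w[...,0]-.473)<.025)&(abs(w[...,1]+.0144)<.03)&(c[...,2]>110)&(c[...,1]<.6*c[...,2])&(w[...,2]>.08);print("ref",m.sum(),np.percentile(w[m][:,2],[10,50,90]).round(4))
E
```

```text
False
grip 19.26 [ 0.4731 -0.0145  0.1714] F [-1.2 -0.4  5.7] M [-0.14  0.36  0.06] open 0.011 gf 42.2 q7 1.31
lift 19.51 [ 0.473  -0.0145  0.1731] F [ 3.2 -1.8 -8.4] M [-0.26 -0.74  0.02] open 0.0116 gf 40.2 q7 1.31
tw 0.84 19.87 [ 0.473  -0.0145  0.1731] F [ 3.8 -2.6 -9. ] M [-0.44 -0.92 -0.01] open 0.0114 gf 40.1 q7 1.13
tw 0.63 20.23 [ 0.4729 -0.0146  0.1732] F [ 4.2 -2.4 -8.5] M [-0.68 -0.97 -0.01] open 0.0115 gf 40.1 q7 0.96
tw 0.42 20.58 [ 0.4728 -0.0146  0.1733] F [ 2.6 -4.  -9.2] M [-0.8  -0.89 -0.02] open 0.0112 gf 40.1 q7 0.78
tw 0.21 20.94 [ 0.4728 -0.0147  0.1733] F [ 3.3 -4.  -9.1] M [-0.89 -0.87 -0.  ] open 0.0111 gf 40.1 q7 0.61
tw 0.00 21.3 [ 0.4727 -0.0147  0.1732] F [ 3.5 -5.2 -9. ] M [-0.92 -0.82  0.03] open 0.0113 gf 40.1 q7 0.44
False
lower 21.98 [ 0.4727 -0.0147  0.1625] F [ 2.9 -4.2 -7.3] M [-1.   -0.74  0.09] open 0.0113 gf 40.3 q7 0.46
open 22.44 [ 0.4728 -0.0141  0.1627] F [-0.8 -0.   0.9] M [-0.03  0.01 -0.06] open 0.0498 gf 0.0 q7 0.46
37 [ 0.4747 -0.0189  0.1124] [0.1084 0.1124 0.1145]
27 [ 0.4733 -0.0132  0.1129] [0.1097 0.1129 0.1151]
 24.16 [0.4732 0.1976 0.2993] F [0.1 0.3 0.1] M [-0.04 -0.04 -0.03] open 0.0498 gf 0.0 q7 0.82
ref 36 [0.1081 0.1119 0.1152]
ref 28 [0.1093 0.1136 0.1169]
```

View pics/drop.png

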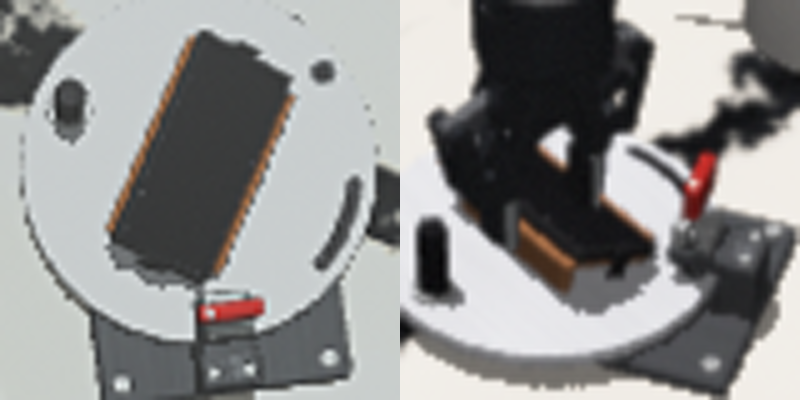

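The handle is back along the stand's y at (230,310), and its height matches the locked reference to within 1 mm. If the pin were riding on the plate it would read 9 mm higher, so it is fully in the hole. The arm is clear.

```bash
python3 -c "
from h import *
print(job.job_done())"
```

```text
the job is handed in; nothing more can be done
None
```

The recipe stand now faces the tea pot (swivel about +1.05, the stand's right), the pin is fully down in that locking hole, and the job was handed in at about 24 s of the 67 s allowed.

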